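# Hang a keyhole tray on a spring screw

## Task

Pick up the small metal hanging tray by its black grip block and hang it on the screw of the upright panel: pass the round end of its keyhole over the screw head, then pull the tray down until the screw is fully home at the top of the slot and the wedges are clamped under the head. Find the screw by feel and work gently: never force the tray hard against the panel or the screw, and leave the other things on the bench where they are. Then let go of the tray.

Things in the scene. Friction and masses are not known exactly. Their poses are not given: they have to be found in the camera images.
- hanger: Loose hanging tray, bare aluminium, about 110 g, 46 deep (x) x 64 wide (y) x 130 mm high, standing upright. Origin: centre of the underside; z up, -x to its front. The flat back of its 4 mm back plate is at x = +20 mm (z 0 to 104 mm) and goes against the panel. Low tray at the foot in front (x -26 to +16 mm, 22 mm high).
- hanger_grip (a point): Grasp point in the tray's black grip block (26 mm wide along y, x -6 to +20 mm, z 98 to 130 mm of the tray): 114 mm above the underside, 16 mm in front of the back face, 54 mm above the hole's centre. Axes as the tray's.
- hanger_hole (a point): Centre of the tray's round keyhole end (21 mm diameter) at the back face of the plate, 60 mm above the underside. Axes as the tray's. The plate below it is solid. A slot 9 mm wide runs from it upwards.
- hanger_slot (a point): Where the screw's axis lies when home at the top of the slot: back face, 24 mm above hanger_hole. On the plate's front beside the slot, wedge rails rise from 0 (20 mm above the hole's centre) to 6 mm (28 mm above it). Over the last 9 mm of the 24 mm pull they drive the screw head outwards: 3 to 8 N beyond the tray's weight, then the slot's end stops it hard.
- panel: Fixed upright grey panel, 120 wide (y) x 173 high x 12 mm thick, on a foot that reaches backwards. Origin: at bench height under the middle of its front face; -x points out of the front face, towards the robot; z up. It carries the screw on its middle line. Place and yaw vary.
- panel_mark (a point): Point on the panel's front face, on its middle line, 135 mm above the bench. Axes as the panel's. The screw's axis has y = 0 here, but its height is clamped anywhere from 20 mm below to 20 mm above this point; that height is not measured and must be found by feel or sight.
- stud (a joint): Axial travel (m) of the spring screw: 0 at rest, + pushed into the panel (to 0.012), - drawn out (to -0.006); 0.8 N/mm. Head 16 mm wide, 4 thick, its front 11 mm off the panel at rest, on a 6 mm shank. A plate pressed on it off the hole pushes it in 9 to 11 mm (7 to 9 N); with the hole within 2.5 mm of it it springs out to 0 and that force vanishes. Tray locked: about -0.003.
- hdpe_mid (a point): Bystander: white plastic bottle 52 x 100 mm; centre.
- vial_a_mid (a point): Bystander: small clear vial with blue cap, 27 x 54 mm; centre.
- vial_b_mid (a point): Bystander: another such vial, 27 x 54 mm; centre.
- dish_mid (a point): Bystander: clear petri dish 60 x 14 mm; centre.
Mind the look-alikes: they are no part of the job. What is shaped like the hanger but red is not meant.

How it is judged:
By the outcome, as a careful person would: the job done as asked, in the order asked, and still so for the second after the job is handed in, with the robot touching nothing.
It also fails if it takes over 61 s, if anything falls off the work surface, if the arm or the gripper's body presses on something with over 40 N, if the wrist force passes 120 N, or if a joint passes its speed limit or range.

## Robot

A 6-joint arm with a two-finger parallel gripper is mounted at the origin on a cart in front of the work surface, level with it; the furniture and walls round the work are solid. World frame = base frame: x ahead of the robot, y to its left, z up, the work surface at z = 0. Lengths are in m, angles in rad, forces in N, time in s.
With the tool pointing down it reaches from about 0.25 to 0.775 m from the base axis. Payload 8.9 kg.
Tool frame: the origin (TCP) lies between the finger pads; the fingertips stand 14 mm ahead of it and the grasp point (between the pads) lies 5 mm behind it; z points along the fingers, y is the line along which they close (so a half turn about z gives the same grasp; the last joint's range is limited). The gripper opens to 85 mm and grips with 20 to 120 N. Pads are 22 mm wide; open, the fingers measure 114 mm over their backs; the gripper's body (76 mm by 85 mm) begins 54 mm behind the grasp point. The pads swing forward as they close: fully open they stand 13 mm farther back than shut.
Start: joints at [-1.482, 0.291, -0.153, 1.127, 0, 1.431], TCP at [0.119, -0.511, 0.245] pointing down, gripper open.
Joint ranges: [-2.52, 2.52], [-0.91, 1.74], [-1.3, 1.37], [-1.96, 2.02], [-1.52, 1.47], [-3.14, 3.14]. Speed limits (rad/s): [2.22, 2.22, 2.79, 3.14, 3.14, 3.14].

## Interface

Orientations are given as a rotation vector (axis times angle).
In Python, from rig import * gives the robot as it stands. Calls block until the motion is done:
- movep(position, orientation): joint-space move of the TCP to a pose.
- move_straight(position, ori=None, max_speed=0.15, force_limit=None): straight line of the TCP; ori=None keeps the orientation; max_speed is the mean speed in m/s. With force_limit (N) it stops when the force on the tool has changed by that much, and returns True; else False.
- goto_joints(angles): joint-space move.
- open_gripper() and gripper_close(strength=None): open the fingers fully, or close them until they stop; strength is the grip in N (None keeps the last).
- sleep(seconds).
- inverse_kinematics(position, orientation): joint angles nearest the present ones, or None.
- read_state(): the state.
- grab_frame(name): name is "side" or "top"; returns (picture, depth): 480x640x3 uint8, red, green, blue; 480x640 float32, m along the optical axis (not along the pixel's ray), 0 where there is no reading.
- get_calibration(name): a dict with "fx", "fy", "cx", "cy" (pixels), "rvec" (rotation vector, rad) and "tvec" (3), from world to camera coordinates, as OpenCV has them. Camera axes: x right, y down, z forward; pixel columns grow to the right and rows downward; lengths in m; the calibration is good to about 2 mm. A picture is of the moment at which its call begins. get_calibration takes no time and is no camera call.
A pose or a line that the arm cannot do raises Unreachable and nothing moves.
- hand_in(): hands the job in; it is judged then, once.
Trained networks look in the newest picture that a camera, given by its name, has taken for a name from the list of things; names that differ only in an ending like _2 or _b are one class to them, and where a whole thing is asked for, a point or a joint stands for the part that bears it (a point fixed in the world has none). Each returns a list of dicts, best first, with "conf" (0 to 1); they miss things now and then, are a little off and sometimes report something else, mostly with a low value. They report only what shows in the picture. A call takes as long as a camera call. They do not tell look-alikes from the thing itself.
- outline_of(label, camera): "pixels" (480x640 bool, what is visible of it) and "extent" ([centre column, centre row, width, height] in pixels, round what is visible of it).
The state is a dict: "time_s": time; "joint_pos": joint angles; "joint_vel": joint speeds; "tau": joint torques, N m; "eef_pos": TCP position; "eef_rot": TCP orientation; "contact_force": force on the tool from outside, world axes, zero at the start; "moment": the same for the moment, N m; "gripper_width": finger opening in m; "finger_force": force on a finger pad.
Only numpy, scipy, OpenCV 4.12 (cv2) and the standard library are available. Lean on these libraries where they do the work, as an engineer would, in place of code of your own. Each camera call takes 0.05 s, during which the arm holds its last target. There are 200 camera calls.

## Working session

There is one attempt and no reset: what is moved stays moved. The work goes in short steps, each a Python script; the robot and the scene stay as the last script left them, time stands still between calls to the robot, and variables do not carry over. Pictures are saved under pics/ and viewed, at most 10 in all, crops included, and the job is handed in when it is done.

```bash
mkdir -p pics; ls
python3 - <<'E'
from rig import *
import cv2, numpy as np
for n in ("side","top"):
    im,d=grab_frame(n); cv2.imwrite(f"pics/{n}0.png",im[:,:,::-1]); np.savez(f"{n}0.npz",im=im,d=d)
    print(n,get_calibration(n))
    for l in ("hanger","panel","stud"):
        for o in outline_of(l,n): print(n,l,round(o["conf"],2),o["extent"], np.median(im[o["pixels"]],axis=0))
print(read_state())
E
```

```text
pics
side {'fx': 539.6353397352232, 'fy': 539.6353397352232, 'cx': 315.25888517861875, 'cy': 238.64128229064445, 'rvec': array([ 0.05375502,  2.6123477 , -1.71069491]), 'tvec': array([0.52170835, 0.14793677, 0.96737503])}
side hanger 0.92 [367.1, 247.3, 29.5, 68.1] [138. 138. 139.]
side hanger 0.67 [346.5, 224.4, 33.8, 58.7] [148.  61.  55.]
side panel 0.76 [243.2, 231.4, 37.9, 94.9] [116. 119. 119.]
side panel 0.74 [369.0, 245.2, 33.7, 62.5] [138.  138.  139.5]
side stud 0.18 [243.2, 231.8, 41.9, 95.2] [116. 118. 119.]
top {'fx': 483.91132392425897, 'fy': 483.91132392425897, 'cx': 320.9880446737256, 'cy': 241.59574498349232, 'rvec': array([ 2.15887051, -2.16027631,  0.0873594 ]), 'tvec': array([-0.14193492,  0.53596229,  0.94335881])}
top hanger 0.86 [353.2, 308.3, 36.4, 28.8] [192. 192. 191.]
top hanger 0.57 [422.9, 293.1, 46.1, 37.9] [104.  39.  38.]
top panel 0.7 [363.1, 177.5, 73.9, 40.2] [80. 81. 84.]
{'time_s': 0.4, 'joint_pos': array([-1.48233811e+00,  2.90828210e-01, -1.53515259e-01,  1.12668622e+00,
       -1.19613360e-05,  1.43150348e+00]), 'joint_vel': array([ 0.00015013, -0.00073285,  0.0004183 ,  0.00204742,  0.00030444,
        0.00020691]), 'tau': array([-1.37315688e-03, -5.36539614e+01,  3.31304920e+01,  5.43490853e-03,
       -2.50800676e-04,  7.64497457e-06]), 'eef_pos': array([ 0.1185363 , -0.51137722,  0.24519537]), 'eef_rot': array([-3.12101306e+00, -3.56951312e-01,  9.46612158e-06]), 'contact_force': array([ 0.1349298 , -0.12469196,  0.50490656]), 'moment': array([ 0.0136014 , -0.02129532, -0.02126272]), 'finger_force': 0.0, 'gripper_width': 0.08547646253999285}
```

View pics/side0.png

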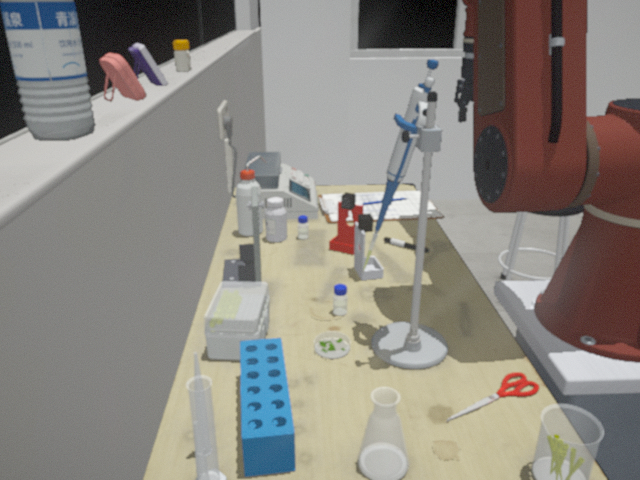

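View pics/top0.png

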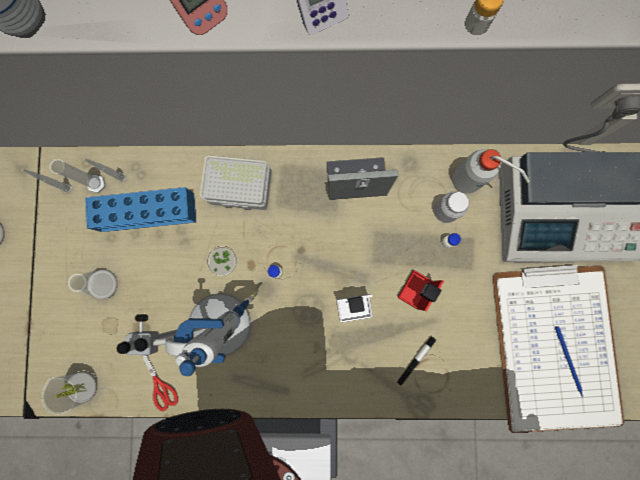

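```bash
cat > h.py <<'E'
import numpy as np, cv2
from rig import *
from scipy.spatial.transform import Rotation as R
def cloud(n,d):
    """world points, HxWx3"""
    c=get_calibration(n); v,u=np.mgrid[:480,:640]
    p=np.stack([(u-c["cx"])/c["fx"]*d,(v-c["cy"])/c["fy"]*d,d],-1)
    return (p-np.array(c["tvec"]))@R.from_rotvec(c["rvec"]).as_matrix()
E
python3 - <<'E'
from h import *
for n in ("side","top"):
    z=np.load(f"{n}0.npz"); P=cloud(n,z["d"]); ok=z["d"]>0
    print(n,"bench z", np.median(P[ok][:,2]))
    regs={"hanger":((380-40,200),(400,290)),"panel":((215,180),(275,285))} if n=="side" else {"hanger":((330,285),(378,330)),"panel":((320,150),(405,205))}
    for k,((u0,v0),(u1,v1)) in regs.items():
        p=P[v0:v1,u0:u1].reshape(-1,3); o=ok[v0:v1,u0:u1].ravel(); c=z["im"][v0:v1,u0:u1].reshape(-1,3)[o]; p=p[o]
        m=p[:,2]>0.01
        print(n,k,m.sum(),p[m].min(0).round(3),p[m].max(0).round(3))
        for zl,zh in ((.01,.03),(.03,.06),(.06,.09),(.09,.12),(.12,.145),(.145,.19)):
            q=p[(p[:,2]>zl)&(p[:,2]<zh)]
            if len(q)>5:
                rect=cv2.minAreaRect(q[:,:2].astype(np.float32)*1000)
                print("  ",zl,len(q),np.percentile(q,5,axis=0).round(3),np.percentile(q,95,axis=0).round(3),np.round(rect[0],1),np.round(rect[1],1),round(rect[2],1))
E
```

```text
side bench z 0.10554589098749945
side hanger 2287 [ 0.265 -0.64   0.01 ] [ 0.476 -0.004  0.235]
   0.01 660 [ 0.319 -0.61   0.01 ] [ 0.447 -0.173  0.027] [ 370.7 -406.6] [485.7 138.2] 79.6
   0.03 339 [ 0.419 -0.358  0.032] [ 0.471 -0.045  0.058] [ 438.7 -198.2] [327.7  48.9] 85.4
   0.06 293 [ 0.414 -0.358  0.062] [ 0.448 -0.172  0.089] [ 413.  -268.5] [ 46.7 197.4] 9.0
   0.09 460 [ 0.402 -0.341  0.091] [ 0.448 -0.023  0.118] [ 422.6 -190.3] [ 50.3 343.8] 1.4
   0.12 212 [ 0.4   -0.323  0.121] [ 0.434 -0.019  0.14 ] [ 418.5 -174.4] [ 42.7 314.3] 1.7
   0.145 129 [ 0.414 -0.021  0.147] [ 0.428 -0.013  0.188] [420.5 -16.8] [10. 20.] 79.0
side panel 3863 [ 0.603 -0.713  0.01 ] [ 0.75  -0.016  0.177]
   0.01 904 [ 0.62  -0.598  0.01 ] [ 0.749 -0.159  0.029] [ 686.3 -433.2] [135.7 572.9] 11.3
   0.03 933 [ 0.613 -0.655  0.032] [ 0.749 -0.157  0.058] [ 681.5 -421.6] [136.3 546.9] 9.8
   0.06 870 [ 0.608 -0.618  0.062] [ 0.749 -0.022  0.088] [ 674.4 -348.5] [144.1 669.2] 1.8
   0.09 617 [ 0.608 -0.521  0.091] [ 0.749 -0.156  0.118] [ 674.7 -370.3] [144.1 435.8] 1.7
   0.12 263 [ 0.627 -0.
[... 619 characters left out ...]
.12 220 [ 0.402 -0.217  0.128] [ 0.425 -0.194  0.133] [ 413.8 -205.4] [26.5 25.9] 9.2
top panel 1836 [ 0.618 -0.276  0.01 ] [ 0.711 -0.154  0.178]
   0.01 309 [ 0.627 -0.267  0.01 ] [ 0.705 -0.16   0.027] [ 669.  -213.7] [ 79.4 119.1] 3.8
   0.03 184 [ 0.627 -0.269  0.031] [ 0.635 -0.162  0.058] [ 652.  -214.8] [ 45.3 119. ] 4.0
   0.06 197 [ 0.626 -0.269  0.061] [ 0.634 -0.162  0.088] [ 630.1 -216.3] [  5.  119.1] 2.0
   0.09 193 [ 0.626 -0.27   0.091] [ 0.634 -0.162  0.119] [ 630.2 -216.3] [  3.2 118.8] 3.3
   0.12 185 [ 0.626 -0.27   0.122] [ 0.634 -0.162  0.144] [ 630.1 -216.8] [  2.8 119.5] 3.6
   0.145 768 [ 0.626 -0.269  0.15 ] [ 0.643 -0.162  0.176] [ 634.8 -216.5] [118.1  32.7] 86.1
```

The side view shows the aluminium tray (col 367, row 247) with the red decoy next to it (347, 225) and the panel edge-on (252, 240). The top view shows the tray at (353, 305), the panel at (362, 180), and what looks like the screw head at about (363, 183). Next I fit the planes and locate the head.

Run:
```python
from h import *
ims=[]
for n,(u0,v0,u1,v1) in (("top",(315,145,410,210)),("side",(215,175,290,295))):
    z=np.load(f"{n}0.npz"); P=cloud(n,z["d"]); 
    c=get_calibration(n); print(n,"cam",-R.from_rotvec(c["rvec"]).as_matrix().T@c["tvec"])
    S=P[v0:v1,u0:u1]; p=S.reshape(-1,3); uv=np.mgrid[v0:v1,u0:u1].reshape(2,-1).T
    m=(p[:,2]>.03)&(p[:,2]<.165)&(p[:,0]>.61)&(p[:,0]<.65)&(p[:,1]<-.14)&(p[:,1]>-.29)
    q=p[m]; k=np.ones(len(q),bool)
    for _ in range(8):
        A=np.c_[np.ones(len(q)),q[:,1:]]; s=np.linalg.lstsq(A[k],q[k,0],rcond=None)[0]; r=q[:,0]-A@s; k=abs(r)<.002
    print(n,"plane x=a+by+cz",s,k.sum(),"yaw",np.degrees(np.arctan(-s[1])), "y range",q[k,1].min(),q[k,1].max(),"z",q[k,2].min(),q[k,2].max())
    r=p[:,0]-np.c_[np.ones(len(p)),p[:,1:]]@s
    h=(r<-.005)&(r>-.02)&(p[:,2]>.05)&(p[:,2]<.2)&(p[:,1]<-.14)&(p[:,1]>-.29)
    for a,b,rr in list(zip(uv[h],p[h],r[h]))[:70]: print(a,b.round(4),rr.round(4))
    im=z["im"][v0:v1,u0:u1,::-1]; cv2.imwrite(f"pics/c_{n}.png",cv2.resize(im,None,fx=5,fy=5,interpolation=cv2.INTER_CUBIC))
```

```text
top cam [ 0.43776381 -0.16215722  0.98964378]
top plane x=a+by+cz [ 0.6152108  -0.0695987  -0.00133044] 911 yaw 3.9812917546442117 y range -0.2763022436644862 -0.15702370133168816 z 0.03007564175605783 0.1649794712743959
[183 363] [ 0.6249 -0.2183  0.1589] -0.0053
[184 361] [ 0.6248 -0.2152  0.1517] -0.0052
[184 362] [ 0.6233 -0.2166  0.1583] -0.0068
[184 363] [ 0.6226 -0.2181  0.1613] -0.0076
[184 364] [ 0.6232 -0.22    0.1587] -0.0071
[184 365] [ 0.6232 -0.2218  0.1587] -0.0072
[185 359] [ 0.622  -0.2115  0.156 ] -0.0077
[185 360] [ 0.6216 -0.2131  0.158 ] -0.0082
[185 361] [ 0.6215 -0.2148  0.1584] -0.0084
[185 362] [ 0.6213 -0.2165  0.1594] -0.0088
[185 363] [ 0.6212 -0.2182  0.1598] -0.009
[185 364] [ 0.6217 -0.2201  0.1576] -0.0087
[185 365] [ 0.621  -0.2216  0.1605] -0.0094
[185 366] [ 0.6221 -0.2237  0.1557] -0.0085
[186 358] [ 0.6202 -0.2097  0.1562] -0.0094
[186 359] [ 0.6198 -0.2113  0.1581] -0.0099
[186 360] [ 0.6192 -0.2129  0.1608] -0.0106
[186 361] [ 0.6194 -0.2147  0.1601] -0.0106
[186 362] [ 0.6193 -0.2164  0.1605] -0.0108
[186 363] [ 0.6197 -0.2183  0.1584] -0.0105

[... 3118 characters left out ...]
234 259] [ 0.6244 -0.1561  0.1159] -0.0056
[235 259] [ 0.6246 -0.1579  0.113 ] -0.0058
[236 259] [ 0.6248 -0.1582  0.1108] -0.0058
[237 259] [ 0.6247 -0.1564  0.1095] -0.0058
[238 259] [ 0.6247 -0.155   0.108 ] -0.0057
[239 259] [ 0.6252 -0.1603  0.1035] -0.0061
[240 259] [ 0.6248 -0.154   0.1041] -0.0058
[241 259] [ 0.6252 -0.1573  0.1006] -0.006
[242 259] [ 0.6251 -0.1555  0.0993] -0.006
[243 259] [ 0.6254 -0.1584  0.0958] -0.0062
[244 259] [ 0.6255 -0.1585  0.0936] -0.0063
[245 259] [ 0.6254 -0.1559  0.0927] -0.0062
[246 259] [ 0.6257 -0.1581  0.0896] -0.0064
[247 259] [ 0.6257 -0.1573  0.0878] -0.0064
[247 260] [ 0.6299 -0.2387  0.0509] -0.0143
[248 259] [ 0.6257 -0.1558  0.0863] -0.0063
```

View pics/c_top.png

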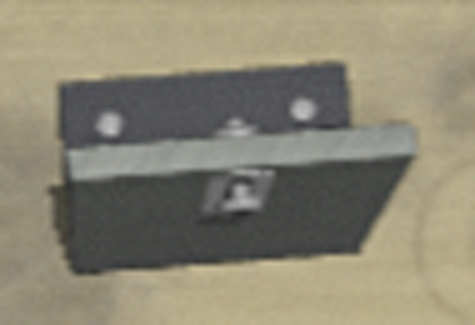

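View pics/c_side.png

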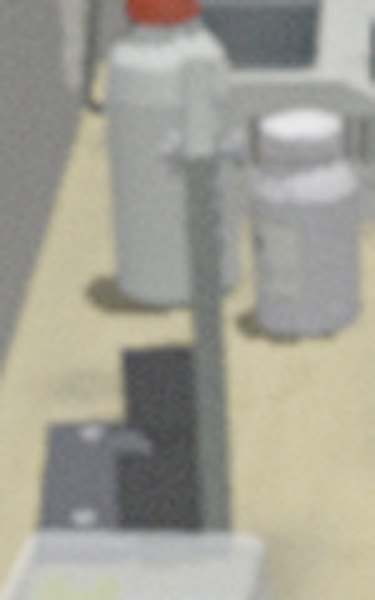

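The head stands about 11 mm proud of the panel, near z 0.153. In the top crop it is at (238, 192), and in the side crop at (235, 145). The tray origin is about (0.407, -0.2065) with yaw 9.3°; the panel yaw is 4.0°, with mid-face at (0.630, -0.2166). I'll grasp now and check the camera height bias in the same step.

```bash
cat >> h.py <<'E'
def ori(yaw): return (R.from_euler("z",yaw,degrees=True)*R.from_euler("x",180,degrees=True)).as_rotvec()
def rot(v,yaw): return R.from_euler("z",yaw,degrees=True).apply(v)
GX,GZ=0.002,0.111     # TCP in the tray frame when grasped
def tray_tcp(o,yaw): return np.array(o)+rot([GX,0,GZ],yaw)
def st():
    s=read_state(); print(round(s["time_s"],2),"tcp",s["eef_pos"].round(4),"F",s["contact_force"].round(1),"M",s["moment"].round(2),"w",round(s["gripper_width"],4),"ff",round(float(s["finger_force"]),1)); return s
E
python3 - <<'E'
from h import *
for n in ("side","top"):
    z=np.load(f"{n}0.npz"); P=cloud(n,z["d"]); p=P[z["d"]>0]
    def med(x0,x1,y0,y1,zl,zh):
        q=p[(p[:,0]>x0)&(p[:,0]<x1)&(p[:,1]>y0)&(p[:,1]<y1)&(p[:,2]>zl)&(p[:,2]<zh)]; return len(q),np.median(q[:,2]).round(4) if len(q) else 0
    print(n,"bench",med(.5,.6,-.27,-.16,-.02,.02),"block",med(.406,.42,-.215,-.197,.12,.14),"panel top",med(.634,.642,-.26,-.17,.165,.185))
o=[.4071,-.2065,0]; t=tray_tcp(o,9.3)
movep(t+[0,0,.06],ori(9.3)); st()
move_straight(t,max_speed=.06,force_limit=8); st()
gripper_close(80); st()
move_straight(t+[0,0,.03],max_speed=.08); st()
im,d=grab_frame("side"); np.savez("side1.npz",im=im,d=d); cv2.imwrite("pics/s1.png",cv2.resize(im[170:300,200:420,::-1],None,fx=3.5,fy=3.5,interpolation=cv2.INTER_CUBIC))
E
```

```text
side bench (1123, np.float64(0.0019)) block (18, np.float64(0.1321)) panel top (45, np.float64(0.1752))
top bench (2621, np.float64(0.0004)) block (86, np.float64(0.1307)) panel top (200, np.float64(0.1736))
1.98 tcp [ 0.4091 -0.207   0.1712] F [ 1.1 -0.3  0.7] M [ 0.01 -0.   -0.03] w 0.0855 ff 0.0
3.12 tcp [ 0.4093 -0.2063  0.1113] F [ 0.3 -1.3 -0.3] M [-0.02  0.01  0.01] w 0.0854 ff 0.0
3.71 tcp [ 0.4094 -0.2065  0.1113] F [ 0.7 -0.2  4.2] M [-0.11 -0.02 -0.  ] w 0.0248 ff 79.0
4.23 tcp [ 0.4089 -0.2061  0.1408] F [ 0.5  0.8 -2.2] M [ 0.01  0.01 -0.02] w 0.0253 ff 78.5
```

View pics/s1.png

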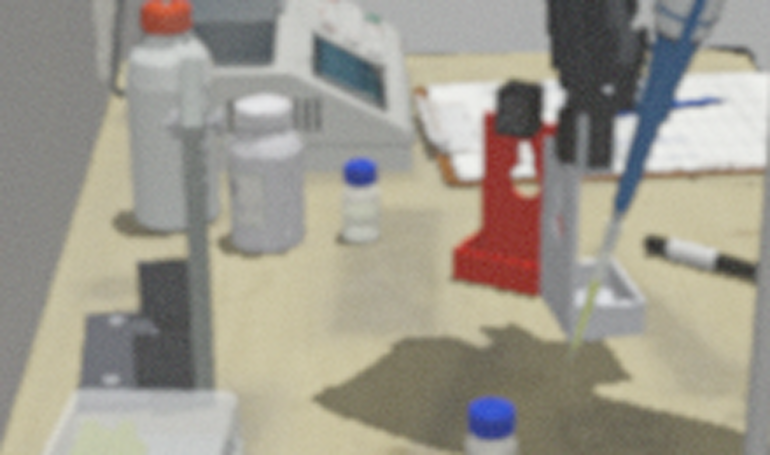

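The tray is held upright by the block at crop (590, 120), clear of the red decoy. Next is the carry and a gentle approach at an assumed screw height of 0.153.

```bash
cat >> h.py <<'E'
MID=np.array([.6303,-.2166,0]); YAW=4.0
def at(g,zs,dy=0): return tray_tcp(MID+rot([-.020-g,dy,0],YAW)+[0,0,zs-.060],YAW)
def gap(s): return (rot(at(0,0)-s["eef_pos"],-YAW)[0])
E
python3 - <<'E'
from h import *
zs=.153
s=read_state()["eef_pos"]
move_straight([s[0],s[1],at(0,zs)[2]],max_speed=.12)
move_straight(at(.03,zs),ori(YAW),max_speed=.1); sleep(.3); st()
hit=move_straight(at(-.004,zs),max_speed=.02,force_limit=4); s=st(); print(hit,"gap",gap(s))
E
```

```text
7.15 tcp [ 0.5823 -0.22    0.2041] F [-0.5  0.2 -1.2] M [ 0.01 -0.02  0.03] w 0.0253 ff 78.5
8.51 tcp [ 0.612  -0.2177  0.2033] F [-0.2 -1.5 -0.7] M [-0.   -0.    0.03] w 0.0251 ff 78.7
True gap 0.0002843220966229971
```

The tray passed the head's position with no force and met the panel at about 0 gap, so the head is through the hole. I'll back off slightly and pull down the free part.

Run:
```python
from h import *
move_straight(at(.0008,.153),max_speed=.02); sleep(.2); st()
hit=move_straight(at(.0008,.153-.014),max_speed=.02,force_limit=5); s=st(); print(hit,gap(s),"pulled",at(0,.153)[2]-s["eef_pos"][2])
sleep(.3); st()
im,d=grab_frame("side"); cv2.imwrite("pics/s2.png",cv2.resize(im[170:290,210:330,::-1],None,fx=5,fy=5,interpolation=cv2.INTER_CUBIC))
```

```text
8.96 tcp [ 0.6115 -0.2179  0.2039] F [-0.1  0.4 -1.5] M [ 0.01 -0.    0.03] w 0.0249 ff 78.7
9.81 tcp [ 0.6116 -0.2179  0.1901] F [-0.4  0.2 -1. ] M [0.02 0.03 0.03] w 0.025 ff 78.7
False 0.0007418967665313461 pulled 0.013924146757976097
10.11 tcp [ 0.6116 -0.2179  0.1901] F [ 0.5 -0.  -1.8] M [-0.02 -0.02 -0.01] w 0.0248 ff 78.7
```

View pics/s2.png

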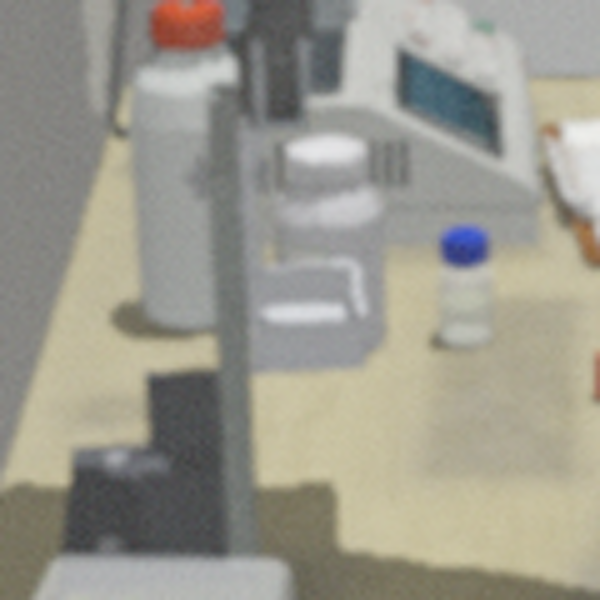

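The plate is flush against the panel (crop column ~245) and the pull has been free so far. Now I pull through the wedges to the hard stop.

Run:
```python
from h import *
for d in (.018,.021,.032):
    hit=move_straight(at(.0005,.153-d),max_speed=.01,force_limit=13); s=st(); print(d,hit,gap(s),"pulled",at(0,.153)[2]-s["eef_pos"][2])
    if hit: break
sleep(.3); s=st(); print("pulled",at(0,.153)[2]-s["eef_pos"][2])
```

```text
10.71 tcp [ 0.6118 -0.2179  0.1859] F [-0.1 -0.2 -0.4] M [-0.03 -0.   -0.01] w 0.0249 ff 78.7
0.018 False 0.0005199611190055057 pulled 0.01807067011376212
11.16 tcp [ 0.612  -0.218   0.1831] F [ 0.4 -0.4 -1.2] M [-0.11 -0.23 -0.03] w 0.0249 ff 78.7
0.021 False 0.00035695964920777387 pulled 0.02089220396655289
11.79 tcp [ 0.6122 -0.2178  0.1784] F [-0.2 -0.8  4.7] M [ 0.04 -0.01 -0.06] w 0.0247 ff 79.5
0.032 True 0.0001382425505878269 pulled 0.025633545853117223
12.09 tcp [ 0.6122 -0.2178  0.1784] F [0.1 0.3 5.1] M [ 0.13  0.04 -0.04] w 0.0248 ff 79.5
pulled 0.025589648023796707
```

Run:
```python
from h import *
p=read_state()["eef_pos"]
for k in range(6):
    hit=move_straight(p-[0,0,.0005*(k+1)],max_speed=.005,force_limit=14); sleep(.15); s=st(); print(k,hit,"pulled",at(0,.153)[2]-s["eef_pos"][2])
    if hit or s["contact_force"][2]>16: break
```

```text
12.49 tcp [ 0.6122 -0.2178  0.1784] F [-0.2 -0.2  6.4] M [0.08 0.06 0.03] w 0.0253 ff 79.7
0 False pulled 0.025634665054327876
12.89 tcp [ 0.6122 -0.2178  0.1783] F [-1.7 -0.   9.2] M [ 0.17  0.27 -0.01] w 0.025 ff 80.1
1 False pulled 0.02570115507567275
13.29 tcp [ 0.6123 -0.2178  0.1782] F [-2.2  0.9 12.4] M [0.32 0.59 0.01] w 0.025 ff 80.6
2 False pulled 0.025785883906241702
13.69 tcp [ 0.6122 -0.2178  0.1781] F [-4.3  2.  15.9] M [0.4  0.85 0.03] w 0.0253 ff 81.0
3 False pulled 0.025860355499966126
14.09 tcp [ 0.6122 -0.2179  0.178 ] F [-5.1  1.9 18.7] M [ 0.53  1.07 -0.01] w 0.025 ff 81.4
4 False pulled 0.025965413891829797
```

It is a hard stop: stiff, with no further travel. I'll relax the load, release, retreat and check.

Run:
```python
from h import *
p=read_state()["eef_pos"]
move_straight([p[0],p[1],.1784],max_speed=.01); sleep(.2); st()
open_gripper(); sleep(.2); s=st(); p=s["eef_pos"]
move_straight(p+[0,0,.1],max_speed=.1); st()
p=read_state()["eef_pos"]; movep(p+[-.2,.0,.05],ori(YAW)); sleep(.3); st()
ims=[]
for n,(u0,v0) in (("side",(190,170)),("top",(300,120))):
    im,d=grab_frame(n); ims.append(cv2.resize(im[v0:v0+120,u0:u0+120,::-1],(400,400),interpolation=cv2.INTER_CUBIC))
    P=cloud(n,d); q=P[(d>0)&(abs(P[:,:,1]+.218)<.02)&(P[:,:,0]>.59)&(P[:,:,0]<.628)&(P[:,:,2]>.1)]
    print(n,len(q),"block top",np.percentile(q[:,2],[50,95]) if len(q) else 0)
cv2.imwrite("pics/end.png",np.hstack(ims))
```

```text
14.69 tcp [ 0.6122 -0.2178  0.1787] F [-1.   0.8  7.4] M [ 0.14  0.01 -0.06] w 0.025 ff 79.3
15.51 tcp [ 0.6122 -0.2178  0.1784] F [0.3 1.4 1.3] M [ 0.01 -0.05  0.02] w 0.0851 ff 0.0
16.66 tcp [ 0.612  -0.2177  0.2777] F [0.9 0.1 0.3] M [ 0.   -0.03  0.05] w 0.0856 ff 0.0
17.8 tcp [ 0.4126 -0.2177  0.3271] F [-0.4 -1.2 -0.3] M [ 0.02 -0.   -0.01] w 0.0852 ff 0.0
side 283 block top [0.18498352 0.20011471]
top 344 block top [0.19722995 0.20010438]
```

View pics/end.png

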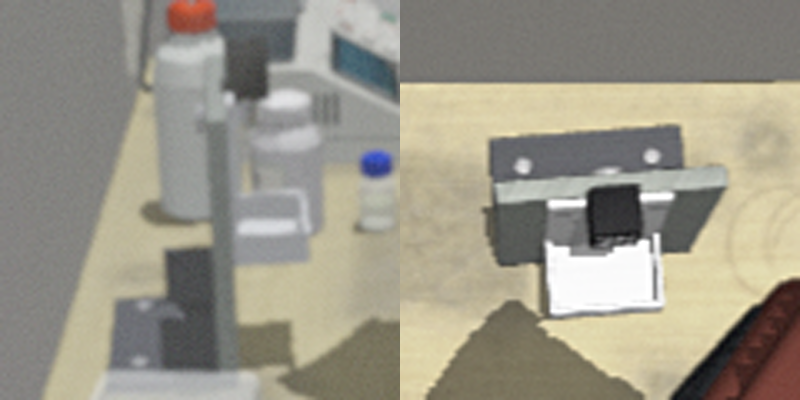

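The tray hangs flush on the panel: tray foot at (272, 228) on the left, block at (613, 215) on the right. The block top is at 0.197, as expected for the home position, and the robot is clear.

```bash
python3 -c "
from rig import *
print(hand_in())"
```

```text
the job is handed in; nothing more can be done
None
```

The tray hangs on the screw, pulled down to the hard stop at the top of the slot and released; it held its height with the gripper clear, and I handed the job in at about 18 s.

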